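# Set the rack stop on a laboratory shaker

### The arm

A 6-joint arm with a two-finger parallel gripper is mounted at the origin on the work surface. World frame = base frame: x ahead of the robot, y to its left, z up, the work surface at z = 0. Lengths are in mm, angles in rad, forces in N, time in s.
With the tool pointing down it reaches from about 375 to 900 mm from the base axis. Payload 3.1 kg.
Tool frame: the origin (TCP) lies midway between the tips of the shut fingers; the grasp point (between the pads) lies 19 mm behind it; z points along the fingers, y is the direction in which the jaws open and shut (so a half turn about z gives the same grasp; the last joint's range is limited). The gripper opens to 87 mm and grips with 3 to 60 N. Pads are 19 mm wide; open, the fingers measure 117 mm over their backs; the gripper's body (75 mm by 190 mm) begins 51 mm behind the grasp point.
Start: joints at [-1.419, 0.527, 1.433, -0, 1.181, -0.178], TCP at [203.022, -591.083, 222.548] pointing down, gripper open.
Joint ranges: [-3.08, 3.08], [-0.75, 2.2], [0.22, 2.44], [-1.43, 4.57], [0, 2.65], [-2.85, 2.85]. Speed limits (rad/s): [2.79, 2.79, 3.14, 3.14, 3.14, 3.14].

### API

Orientations are given as a unit quaternion [w, x, y, z].
In Python, from workcell import manip gives the robot as it stands.
- The arm moves only by the tool arm_command, never from a script. Its argument "increments" is a list of rows, each a list of 7 numbers: the closure, from -1 (fully open) to 1 (shut), then the shift along the tool's x, y, z in units of 0.2 m (1.0 is 0.2 m), then the turn, a rotation vector about the tool's x, y, z in units of 2 rad (1.0 is 2 rad). In form: [[claw, x, y, z, rx, ry, rz], ...]. A call has 1 to 20 rows; each row is the pose to reach, as a shift and turn from the pose commanded when the call began, along the tool's axes at that moment; what a row does not reach only later rows make up. A row lasts 1/10 s, in which the tool goes at most 50 mm and 8.59 degrees, less where a joint would pass 70% of its speed; a pose out of reach is approached as far as the arm can. A call with a number of a shift or a turn outside -1 to 1 is refused whole. A call with a gripper value outside its range is refused whole. The fingers move at their own pace and stop on an object; the grip force is fixed at half the most. Time passes only in rows, so rows that repeat a pose let the fingers close. It gives the time, the measured TCP pose, the force and the opening at its end, in the units of the state.
- manip.get_state(): the state, without advancing time (a new reading comes with each control period).
- manip.capture(name): name is "scene" or "top" or "wrist"; returns a dict with "image" (400x640x3 uint8, blue, green, red), "fx", "fy", "cx", "cy" (pixels), "camera_from_world" (4x4, takes a point from world to camera coordinates). Camera axes: x right, y up, looking along -z (the intrinsics and any distortion apply to the point x, -y, -z); pixel columns grow to the right and rows downward; lengths in mm; the calibration is good to about 2 mm. A picture is of the moment at which its call begins. There is no depth.
- manip.close_job(): hands the job in, once; it reports no verdict.
Trained networks look in a picture, given as the dict that the camera call returned (one of the last four; its "shot" number tells which), for a name from the list of things; names that differ only in an ending like _2 or _b are one class to them, and where a whole thing is asked for, a point or a joint stands for the part that bears it (a point fixed in the world has none). Each returns a list of dicts, best first, with "score" (0 to 1); they miss things now and then, are a little off and sometimes report something else, mostly with a low value. They report only what shows in the picture. A call takes as long as a camera call.
- manip.find_in(picture, label): "at" ([x, y, z] in mm, in the coordinates of the camera as it stood for that picture, good to about 4 mm: the middle of the surface that is visible of it).
- manip.trace(picture, label): "pixels" (400x640 bool, what is visible of it).
The state is a dict: "t": time; "qpos": joint angles; "joint_vel": joint speeds; "joint_torque": joint torques, N m; "tcp_pos": TCP position; "eef_rot": TCP orientation; "contact_force": force on the tool from outside, world axes, zero at the start; "torque": the same for the moment, N m; "width": finger opening in mm.
Only numpy, scipy, OpenCV 4.12 (cv2) and the standard library are available. Lean on these libraries where they do the work, as an engineer would, in place of code of your own. Each camera call takes 0.05 s, during which the arm holds its last target.

### The job

On the shaker's deck, slide the stop with the flat upright plate along its slot until the plate is centred on the white index line of its rail. Then tighten the wing knob of that same stop by turning it clockwise until its wings lie along the rail, and let go, leaving the plate on the line.

Things in the scene. Friction and masses are not known exactly. Their poses are not given: they have to be found in the camera images.
- plate_centre (a point): Middle of the upright aluminium plate (44 mm wide on x, 12 thick on y, 50 high), 25 mm below its top, 33 above the deck. It stands on a slotted steel bar 36 wide, 4 thick, that runs along -y under its knob. Slides on y only, 100 mm, about 3 N friction; starts near the -y end, has to go 25 to 80 mm along +y; stays put. The other stop, 120 mm beside it (either side), has two round posts, no plate.
- mark_line (a point): Index line: two white dashes, 7 mm wide along y, 13 long, 1.5 thick, on the dark steel rail (74 x 300 x 4 mm) on the grey deck, one each side of the slotted bar, 23 to 36 mm from the rail's middle. The point lies midway between them, at the rail's top, 4 mm above the deck (64 above the bench). y runs along the rail, away from the knob; the plate is on the line when its centre has the same y.
- knob_grip (a point): Black wing knob of the plate stop, on a bolt through the bar's slot: 70 to 170 mm from the plate, depending on how far that has slid; the knob itself only turns. Its wing is an upright bar 46 mm long (this point's x axis), 10 thick (y axis), 26 high, on a hub of 22 mm diameter. The point lies on the knob's axis, 7 mm below the wing's top and 39 mm above the deck; z points up.
- wing_knob (a joint): Angle of that knob in rad, growing as it turns clockwise seen from above: 0 fully loose (wings nearly across the rail), 1.4 tight (end stop, wings along the rail). Starts between 0 and 0.25; turns with about 0.1 N m of friction and stays where it is left.

How it is judged:
By the outcome, as a careful person would: the job done as asked, in the order asked, and still so for the second after the job is handed in, with the robot touching nothing.
It also fails if it takes over 40 s, if anything falls off the work surface, if the arm or the gripper's body presses on something with over 40 N, if the wrist force passes 120 N, or if a joint passes its speed limit or range.

## Working session

There is one attempt and no reset: what is moved stays moved. The work goes in short steps, Python scripts to look and compute and a tool call to move; the robot and the scene stay as the last step left them, time stands still between calls to the robot, and variables do not carry over. Pictures are saved under pics/ and viewed, and the job is handed in when it is done.

Besides the shell and the picture viewer there is one more tool, called as name(argument=value, ...), one argument or row to a line, values as JSON. arm_command: Moves the arm, as the interface text tells. Its arguments: {"type":"object","properties":{"increments":{"type":"array"}},"required":["increments"]}

```bash
mkdir -p pics; cat > h.py <<'E'
import numpy as np, cv2
from workcell import manip
def w_from_c(p,a):
    M=np.linalg.inv(p["camera_from_world"]); return (M@np.r_[a,1])[:3]
def proj(p,X):
    c=(p["camera_from_world"]@np.r_[X,1])[:3]; return p["cx"]+p["fx"]*c[0]/-c[2], p["cy"]-p["fy"]*c[1]/-c[2]
def ray(p,u,v,z):
    M=np.linalg.inv(p["camera_from_world"]); d=M[:3,:3]@np.array([(u-p["cx"])/p["fx"],-(v-p["cy"])/p["fy"],-1]); o=M[:3,3]
    return o+d*(z-o[2])/d[2]
E
python3 - <<'E'
from h import *
s=manip.get_state(); print({k:np.round(v,3) for k,v in s.items()})
for n in ["scene","top","wrist"]:
    p=manip.capture(n); cv2.imwrite(f"pics/{n}0.png",p["image"])
    print(n,p["shot"],p["fx"],[k for k in p], np.linalg.inv(p["camera_from_world"])[:3,3].round())
    for l in ["plate_centre","mark_line","knob_grip","wing_knob"]:
        try:
            for d in manip.find_in(p,l)[:3]: print(l,round(d["score"],2),w_from_c(p,d["at"]).round(1),np.round(proj(p,w_from_c(p,d["at"]))))
        except Exception as e: print(l,e)
E
```

```text
{'t': np.float64(0.0), 'qpos': array([-1.418,  0.528,  1.434, -0.   ,  1.181, -0.178]), 'joint_vel': array([ 0.   ,  0.002,  0.001, -0.001,  0.001, -0.   ]), 'joint_torque': array([ -0.   , -44.004, -17.659,   0.063,   0.058,  -0.   ]), 'tcp_pos': array([ 202.946, -590.369,  221.568]), 'eef_rot': array([-0.001,  0.986,  0.165,  0.   ]), 'contact_force': array([ 0.296,  0.823, -0.323]), 'torque': array([0.012, 0.01 , 0.013]), 'width': np.float64(87.049)}
scene 1 496.29269114856794 ['image', 'fx', 'fy', 'cx', 'cy', 'camera_from_world', 'shot'] [ 932. -286.  515.]
plate_centre 0.66 [597.1 -84.6  74. ] [256. 301.]
mark_line 0.6 [634.4  30.1  65.4] [349. 275.]
knob_grip 0.8 [ 600.2 -107.2   92.5] [239. 301.]
wing_knob 0.91 [ 596.  -105.4   94.3] [238. 297.]
top 2 504.64497676738927 ['image', 'fx', 'fy', 'cx', 'cy', 'camera_from_world', 'shot'] [454.  92. 758.]
plate_centre 0.93 [587.3 -78.2  69.9] [422. 186.]
knob_grip 0.69 [590.  -98.4  97. ] [442. 180.]
wing_knob 0.59 [590.5 -93.6 102.9] [440. 179.]
wrist 3 291.92008275880187 ['image', 'fx', 'fy', 'cx', 'cy', 'camera_from_world', 'shot'] [ 271. -568.  385.]
```

View pics/scene0.png

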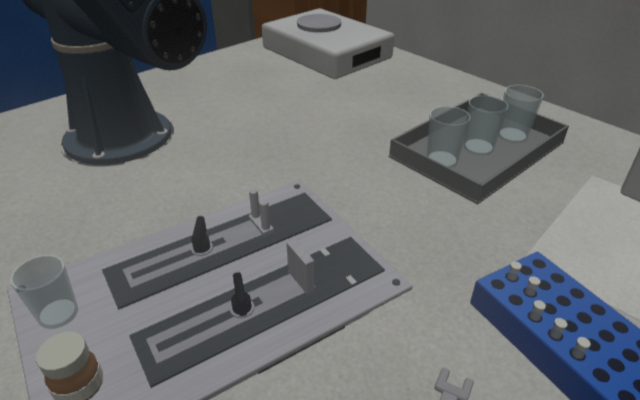

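View pics/top0.png

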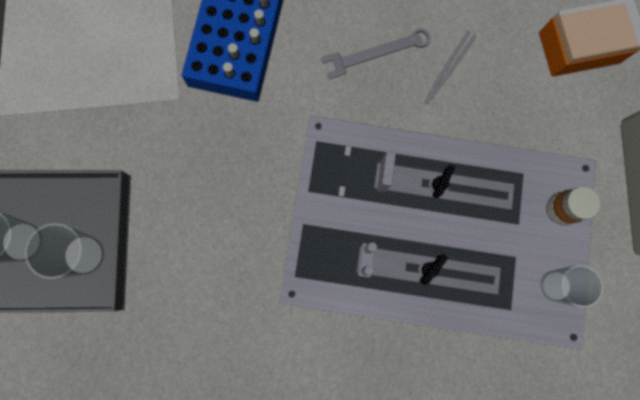

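```bash
python3 - <<'E'
from h import *
p=manip.capture("top"); im=p["image"]
cv2.imwrite("pics/topz.png",cv2.resize(im[130:230,290:490],None,fx=4,fy=4,interpolation=cv2.INTER_CUBIC))
q=manip.capture("scene"); cv2.imwrite("pics/scz.png",cv2.resize(q["image"][225:350,200:400],None,fx=4,fy=4,interpolation=cv2.INTER_CUBIC))
np.save("top.npy",p,allow_pickle=True);np.save("sc.npy",q,allow_pickle=True)
print(p["image"].shape)
m=manip.trace(p,"mark_line")
for d in m[:2]: print(d["score"],d["pixels"].sum())
E
```

```text
(400, 640, 3)
0.62 67
```

View pics/topz.png

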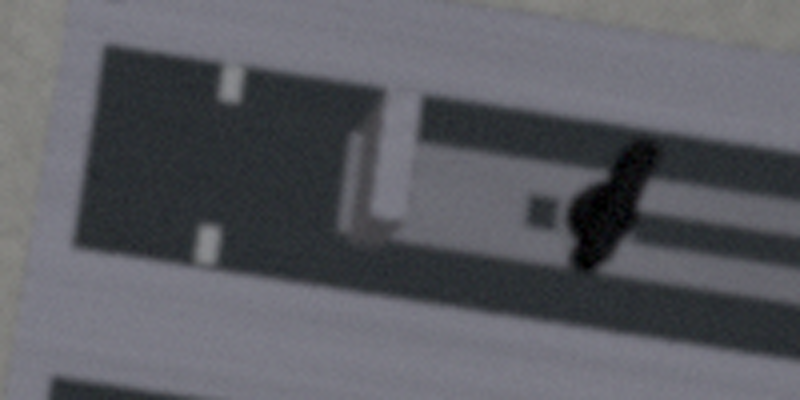

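View pics/scz.png

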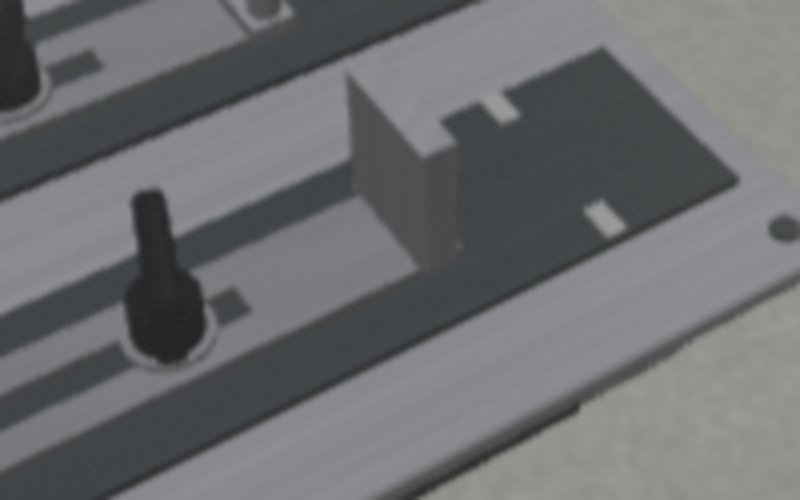

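```bash
cat > m.py <<'E'
from h import *
p=np.load("top.npy",allow_pickle=True).item(); q=np.load("sc.npy",allow_pickle=True).item()
T=lambda u,v,z: ray(p,290+u/4-.375,130+v/4-.375,z)
S=lambda u,v,z: ray(q,200+u/4-.375,225+v/4-.375,z)
E
python3 - <<'E'
from m import *
for n,a in dict(dash1=(232,84,65.5),dash2=(208,245,65.5),rc1=(107,46,64),rc2=(77,246,64),redge=(800,157,64),redgeB=(800,356,64),pt1=(388,90,118),pt2=(422,95,118),pt3=(403,217,118),pt4=(372,215,118),k1=(647,145,106),k2=(583,265,106),hub=(603,212,90)).items(): print(n,T(*a).round(1))
for n,a in dict(dash1=(502,107,65.5),dash2=(606,218,65.5),rc1=(602,48,64),rc2=(738,180,64),pt1=(348,73,118),pt2=(425,155,118),pt3=(457,142,118),ktop=(148,193,106)).items(): print("S",n,S(*a).round(1))
# fit edge line over full rail in top: threshold dark region
E
```

```text
dash1 [639.5  25.3  65.5]
dash2 [581.7  34.8  65.5]
rc1 [653.8  69.4  64. ]
rc2 [581.8  80.6  64. ]
redge [ 613.  -177.1   64. ]
redgeB [ 541.6 -172.7   64. ]
pt1 [623.4 -20.8 118. ]
pt2 [621.7 -32.  118. ]
pt3 [581.  -24.4 118. ]
pt4 [581.7 -14.3 118. ]
k1 [ 607.6 -109.3  106. ]
k2 [567.  -85.9 106. ]
hub [588. -98.  90.]
S dash1 [583.7  36.5  65.5]
S dash2 [641.7  26.8  65.5]
S rc1 [583.9  82.4  64. ]
S rc2 [657.1  70.3  64. ]
S pt1 [583.2 -25.1 118. ]
S pt2 [624.3 -30.5 118. ]
S pt3 [626.4 -20.4 118. ]
S ktop [573.7 -91.  106. ]
```

```bash
cat >> h.py <<'E'
from scipy.spatial.transform import Rotation as R
def go(x,y,z,yaw):
    s=manip.get_state(); r=R.from_quat(np.r_[s["eef_rot"][1:],s["eef_rot"][0]])
    t=R.from_euler("z",yaw,degrees=True)*R.from_quat([1,0,0,0])
    d=r.inv().apply(np.array([x,y,z])-s["tcp_pos"])/200; w=(r.inv()*t).as_rotvec()/2
    print("go",d.round(4),w.round(4),"tcp",np.round(s["tcp_pos"],1),"q",np.round(s["qpos"],2),"w",round(float(s["width"]),1),"F",np.round(s["contact_force"],1),"t",s["t"])
E
python3 - <<'E'
from m import *
# glass: scene rim ~ (42,275) base (57,313); jar lid (64,357)
for z in (60,120,140,160):
    print(z,"Srim",ray(q,42,275,z).round(),"Sbase",ray(q,57,313,z).round(),"Trim",ray(p,585,285,z).round(),"Tbase",ray(p,556,287,z).round())
go(602,-23,190,170.6)
go(400,-300,222,95)
E
```

```text
60 Srim [ 373. -252.   60.] Sbase [ 447. -260.   60.] Trim [ 448. -303.   60.] Tbase [ 446. -262.   60.]
120 Srim [ 446. -257.  120.] Sbase [ 511. -264.  120.] Trim [ 449. -269.  120.] Tbase [ 447. -231.  120.]
140 Srim [ 471. -258.  140.] Sbase [ 532. -265.  140.] Trim [ 449. -258.  140.] Tbase [ 447. -221.  140.]
160 Srim [ 496. -260.  160.] Sbase [ 554. -266.  160.] Trim [ 449. -246.  160.] Tbase [ 447. -211.  160.]
go [ 2.8094 -2.0385  0.1628] [-0.      0.     -1.3234] tcp [ 203.  -591.1  222.6] q [-1.42  0.53  1.43 -0.    1.18 -0.18] w 87.0 F [ 0.9  0.3 -0.1] t 0.9
go [ 1.4043 -1.0566  0.0028] [ 0.      0.     -0.6636] tcp [ 203.  -591.1  222.6] q [-1.42  0.53  1.43 -0.    1.18 -0.18] w 87.0 F [ 0.9  0.3 -0.1] t 0.9
```

arm_command(
  increments=[
    [0,0.95,-0.69,0,0,0,-0.44],
    [0,0.95,-0.69,0,0,0,-0.44],
    [0,0.95,-0.69,0,0,0,-0.44],
    [0,0.95,-0.69,0,0,0,-0.44],
    [0,0.95,-0.69,0,0,0,-0.44],
    [0,0.95,-0.69,0,0,0,-0.44],
  ],
)

```text
t: 1.5
tcp_pos: [339.7, -394.1, 222.6]
eef_rot: [-0.001, 0.819, 0.573, 0.001]
contact_force: [0.6, -0.6, 0.1]
width: 48.1
```

```bash
python3 - <<'E'
from h import *
go(602,-23,200,170.6)
E
```

```text
go [2.1919 0.5975 0.1185] [ 8.000e-04 -1.500e-03 -8.781e-01] tcp [ 339.7 -394.1  222.6] q [-1.08  0.39  1.69  0.    1.06 -0.73] w 48.1 F [ 0.6 -0.6  0.1] t 1.5
```

arm_command(
  increments=[
    [0,1.0,0.27,0,0,0,-0.4],
    [0,1.0,0.27,0,0,0,-0.4],
    [0,1.0,0.27,0,0,0,-0.4],
    [0,1.0,0.27,0,0,0,-0.4],
    [0,1.0,0.27,0,0,0,-0.4],
    [0,1.0,0.27,0,0,0,-0.4],
    [0,1.0,0.27,0,0,0,-0.4],
  ],
)

```text
t: 2.2
tcp_pos: [459.4, -230.0, 222.7]
eef_rot: [0.0, 0.535, 0.845, -0.0]
contact_force: [0.3, -0.8, 0.3]
width: 43.3
```

```bash
python3 - <<'E'
from h import *
go(602,-23,200,170.6)
E
```

```text
go [0.6311 1.0872 0.1134] [-0.000e+00  2.000e-04 -4.826e-01] tcp [ 459.4 -230.   222.7] q [-0.68  0.38  1.71 -0.    1.05 -1.12] w 43.3 F [ 0.3 -0.8  0.3] t 2.2
```

arm_command(
  increments=[
    [0,0.57,0.97,0.1,0,0,-0.48],
    [0,0.57,0.97,0.1,0,0,-0.48],
    [0,0.57,0.97,0.1,0,0,-0.48],
    [0,0.57,0.97,0.1,0,0,-0.48],
    [0,0.57,0.97,0.1,0,0,-0.48],
    [0,0.57,0.97,0.1,0,0,-0.48],
    [0,0.57,0.97,0.1,0,0,-0.48],
    [0,0.57,0.97,0.1,0,0,-0.48],
    [0,0.57,0.97,0.1,0,0,-0.48],
  ],
)

```text
t: 3.1
tcp_pos: [585.8, -45.5, 202.5]
eef_rot: [-0.0, 0.087, 0.996, 0.0]
contact_force: [0.1, 0.4, 0.9]
width: 43.5
```

```bash
python3 - <<'E'
from h import *
go(602,-23,200,170.6)
p=manip.capture("wrist"); cv2.imwrite("pics/w1.png",p["image"])
for l in ["plate_centre","mark_line","knob_grip"]:
    for d in manip.find_in(p,l)[:2]: print(l,round(d["score"],2),w_from_c(p,d["at"]).round(1),np.round(proj(p,w_from_c(p,d["at"]))))
for n,X in dict(plate=(602,-23,118),mark=(611,30.5,65.5),knob=(590,-98,106)).items(): print(n,np.round(proj(p,X),1))
np.save("w1.npy",p,allow_pickle=True)
E
```

```text
go [-0.0605  0.1246  0.0126] [ 0.     -0.     -0.0049] tcp [585.8 -45.5 202.5] q [-0.27  0.5   1.55  0.    1.09 -1.66] w 43.5 F [0.1 0.4 0.9] t 3.1
plate_centre 0.7 [591.7 -80.8  68.1] [288. 201.]
plate_centre 0.63 [584.2  36.8  65.2] [398. 174.]
mark_line 0.58 [587.   35.   68.7] [397. 178.]
knob_grip 0.95 [594.4 -97.   98.5] [269. 215.]
plate [348.  215.9]
mark [394.6 199.9]
knob [265.1 213. ]
```

View pics/w1.png

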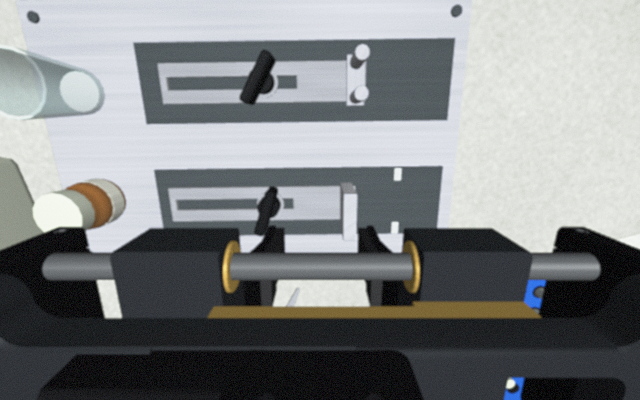

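arm_command(
  increments=[
    [0,-0.06,0.125,0.1,0,0,-0.005],
    [0,-0.06,0.125,0.2,0,0,-0.005],
    [0,-0.06,0.125,0.3,0,0,-0.005],
    [0,-0.06,0.125,0.3,0,0,-0.005],
    [0,-0.06,0.125,0.3,0,0,-0.005],
  ],
)

```text
t: 3.8
tcp_pos: [601.9, -22.5, 142.6]
eef_rot: [-0.0, 0.081, 0.997, 0.0]
contact_force: [0.1, 0.1, 0.6]
width: 43.6
```

```bash
python3 - <<'E'
from h import *
go(602,-23,86,170.6)
p=manip.capture("top"); cv2.imwrite("pics/t2.png",cv2.resize(p["image"][100:250,290:510],None,fx=3,fy=3))
p=manip.capture("scene"); cv2.imwrite("pics/s2.png",cv2.resize(p["image"][150:350,150:450],None,fx=2.6,fy=2.6))
E
```

```text
go [-0.001  -0.0024  0.283 ] [ 0.     -0.0003  0.0013] tcp [601.9 -22.5 142.6] q [-0.22  0.6   1.56  0.    0.98 -1.63] w 43.6 F [0.1 0.1 0.6] t 3.8
```

View pics/s2.png

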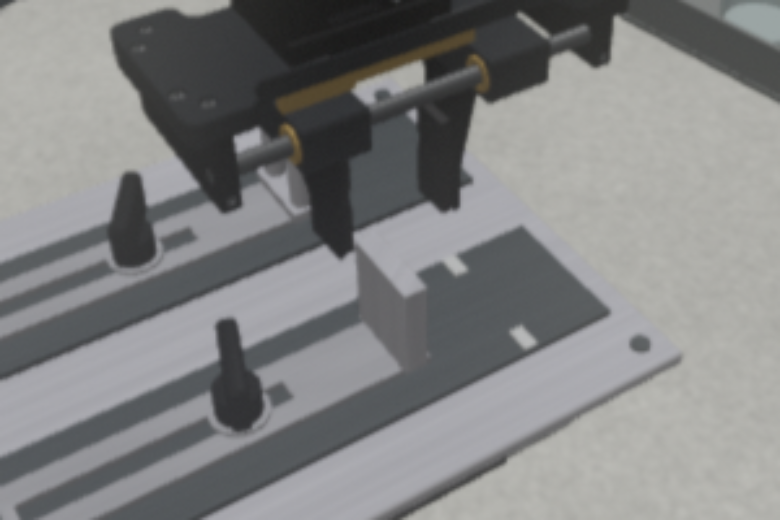

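```bash
python3 - <<'E'
from h import *
q=np.load("sc.npy",allow_pickle=True).item()
u=np.array(proj(q,(602,-22.5,142.6))); print(u,(u-[150,150])*2.6)
E
```

```text
[297.96443362 234.09536144] [384.70752742 218.64793975]
```

View pics/t2.png

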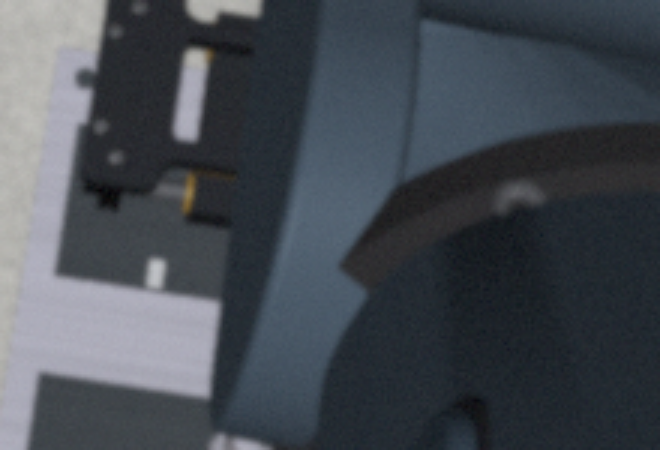

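arm_command(
  increments=[
    [0,0,-0.002,0.15,0,0,0],
    [0,0,-0.002,0.28,0,0,0],
    [0,0,-0.002,0.28,0,0,0],
    [0,0,-0.002,0.28,0,0,0],
  ],
)

```text
t: 4.3
tcp_pos: [602.4, -22.9, 87.5]
eef_rot: [0.0, 0.08, 0.997, -0.0]
contact_force: [-0.1, 0.5, 0.3]
width: 43.1
```

arm_command(
  increments=[
    [1,0,0,0,0,0,0],
    [1,0,0,0,0,0,0],
    [1,0,0,0,0,0,0],
    [1,0,0,0,0,0,0],
    [1,0,0,0,0,0,0],
    [1,0,0,0,0,0,0],
  ],
)

```text
t: 4.9
tcp_pos: [602.1, -22.6, 86.9]
eef_rot: [0.0, 0.08, 0.997, 0.0]
contact_force: [-0.6, 0.3, 2.8]
width: 11.9
```

```bash
python3 - <<'E'
from h import *
go(602,-23,86,170.6)
E
```

```text
go [-0.     -0.0021  0.0047] [0.0001 0.0002 0.0016] tcp [602.1 -22.6  86.9] q [-0.22  0.68  1.6   0.    0.87 -1.63] w 11.9 F [-0.6  0.3  2.8] t 4.9
```

arm_command(
  increments=[
    [1,0,0.06,0,0,0,0],
    [1,0,0.12,0,0,0,0],
    [1,0,0.18,0,0,0,0],
    [1,0,0.23,0,0,0,0],
    [1,0,0.26,0,0,0,0],
    [1,0,0.27,0,0,0,0],
    [1,0,0.27,0,0,0,0],
    [1,0,0.27,0,0,0,0],
  ],
)

```text
t: 5.7
tcp_pos: [611.0, 32.3, 86.9]
eef_rot: [0.0, 0.08, 0.997, 0.001]
contact_force: [-0.8, -0.1, 5.0]
width: 11.7
```

```bash
python3 - <<'E'
from h import *
go(611.2,30.7,86,170.6)
for n,c in (("wrist",(100,250,220,480)),("scene",(200,320,230,410))):
    p=manip.capture(n); a=p["image"][c[0]:c[1],c[2]:c[3]]; cv2.imwrite(f"pics/{n}3.png",cv2.resize(a,None,fx=3 if n=="wrist" else 4,fy=3 if n=="wrist" else 4,interpolation=cv2.INTER_CUBIC)); np.save(n+"3.npy",p,allow_pickle=True)
E
```

```text
go [-0.0023 -0.0076  0.0046] [0.0007 0.0004 0.0019] tcp [611.   32.3  86.9] q [-0.13  0.68  1.58  0.    0.88 -1.54] w 11.7 F [-0.8 -0.1  5. ] t 5.7
```

View pics/wrist3.png

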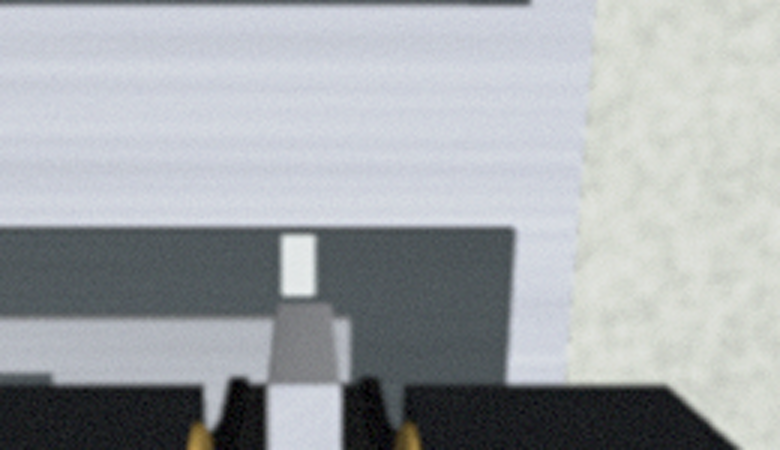

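View pics/scene3.png

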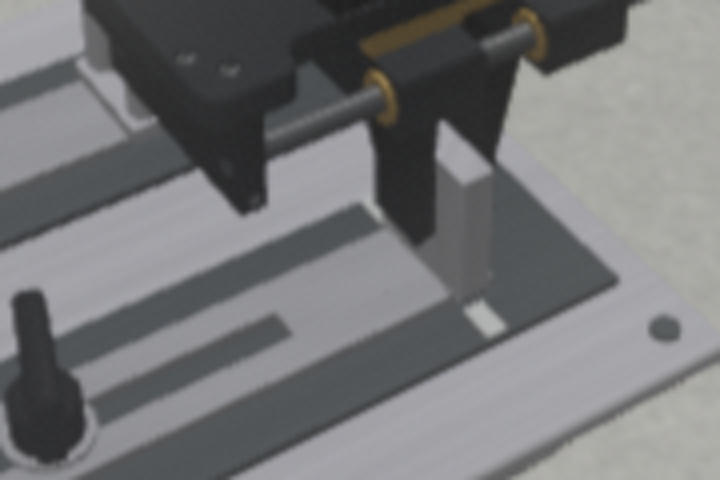

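```bash
cat > edges.py <<'E'
from h import *
import sys
def edges(row,lo,hi,g):
    r=g[row-1:row+2,lo:hi].mean(0); d=np.gradient(cv2.GaussianBlur(r[None],(5,1),1)[0].astype(float))
    def sub(i):
        a,b,c=abs(d[i-1]),abs(d[i]),abs(d[i+1]); return lo+i+.5*(a-c)/(a-2*b+c)
    return sub(np.argmax(d[1:-1])+1),sub(np.argmin(d[1:-1])+1)
E
python3 - <<'E'
from edges import *
p=np.load("wrist3.npy",allow_pickle=True).item(); g=p["image"].mean(2)
for r in (182,185,188,192,196): 
    a,b=edges(r,308,332,g); print(r,a,b,(a+b)/2)
for r in (204,206,210,216,222): print(r,np.round(g[r,304:342]).astype(int))
M=p["camera_from_world"]
for t in (0,): 
  for n,X in dict(dash=np.array([611,31,65.5])+29.5*np.array([-.987,.163,0]),platebot=np.array([611,31,68])-22*np.array([.987,-.163,0]),platetop=np.array([611,31,118])-22*np.array([.987,-.163,0])).items(): print(n,proj(p,X))
E
```

```text
182 313.21531893313283 324.663661473116 318.9394902031244
185 313.24205987370965 324.69449927134093 318.96827957252526
188 313.2566532347699 324.6807598271031 318.9687065309365
192 313.24943044913056 324.66742321764997 318.95842683339026
196 313.2634738002097 324.68028278640827 318.971878293309
204 [ 94  97  96  91  98  94  96  93 105 120 125 119 123 121 123 123 126 125
 129 126 130 131 129 132 130 129 121 106  98  92  89  97  91  86  88  90
  84  78]
206 [140 146 145 142 147 146 134 121 117 121 121 122 123 127 125 125 129 128
 129 126 129 130 131 125 136 137 140 142 148 141 145 137 118  97  88  85
  83  87]
210 [185 186 182 185 181 180 164 133 120 122 121 126 122 126 127 127 130 132
 127 130 124 130 126 131 129 133 144 162 179 182 187 175 147 108  86  89
  88  86]
216 [181 177 180 179 180 175 143 125 121 128 122 125 133 124 130 130 129 132
 131 126 132 128 129 131 130 132 138 148 170 177 181 171 148 109  83  87
  86  86]
222 [185 189 184 184 176 151 127 114 128 128 124 130 127 131 123 131 135 131
 131 131 133 129 134 131 135 134 131 136 154 174 183 176 145 109  89  83
  85  83]
dash (np.float64(317.99856470078083), np.float64(185.7203300233606))
platebot (np.float64(317.95850495728905), np.float64(197.9948590564193))
platetop (np.float64(317.1894248008945), np.float64(225.07574382150787))
```

arm_command(
  increments=[
    [1,0,-0.006,0,0,0,0],
    [1,0,-0.006,0,0,0,0],
    [1,0,-0.006,0,0,0,0],
    [1,0,-0.006,0,0,0,0],
  ],
)

```text
t: 6.2
tcp_pos: [610.9, 31.8, 86.9]
eef_rot: [0.001, 0.08, 0.997, 0.001]
contact_force: [-0.4, 2.5, 5.3]
width: 11.7
```

arm_command(
  increments=[
    [0,0,0,0,0,0,0],
    [0,0,0,0,0,0,0],
    [0,0,0,0,0,0,0],
    [0,0,0,0,0,0,0],
    [0,0,0,0,0,0,0],
  ],
)

```text
t: 6.7
tcp_pos: [610.2, 29.5, 86.3]
eef_rot: [-0.0, 0.08, 0.997, 0.0]
contact_force: [-0.9, -0.3, -0.6]
width: 41.0
```

```bash
python3 - <<'E'
from edges import *
go(611.2,30.7,86,170.6)
p=manip.capture("wrist"); g=p["image"].mean(2)
cv2.imwrite("pics/w4.png",cv2.resize(p["image"][170:240,290:350],None,fx=8,fy=8,interpolation=cv2.INTER_CUBIC))
for r in (185,192,196): 
    a,b=edges(r,308,332,g); print(r,a,b,(a+b)/2)
for r in (204,210,216,222): print(r,np.round(g[r,304:342]).astype(int))
E
```

```text
go [-0.0038  0.0069  0.0014] [ 0.0001 -0.0002  0.0016] tcp [610.2  29.5  86.3] q [-0.13  0.69  1.58  0.    0.88 -1.54] w 41.0 F [-0.9 -0.3 -0.6] t 6.7
185 317.6811838804552 329.1540125676315 323.41759822404333
192 317.7098705950687 329.07701401328853 323.3934423041786
196 317.69408809320254 329.0839905413052 323.38903931725383
204 [ 91  93  93  95  93  95  91  89  88  91  88  95 108 123 126 128 128 128
 130 129 133 130 135 129 133 131 134 135 137 136 118  99  91  88  90  91
  87  87]
210 [189 189 191 187 194 189 191 191 190 191 174 142 127 124 128 131 125 133
 131 132 130 132 135 133 134 139 137 133 133 137 150 166 180 190 189 184
 150 111]
216 [187 187 189 188 188 189 192 190 189 178 160 128 125 129 134 132 133 129
 130 133 130 135 134 139 135 133 134 135 135 141 136 147 166 179 189 180
 142 106]
222 [191 197 194 195 192 193 195 189 197 185 153 130 123 129 129 131 134 131
 133 138 135 137 138 141 137 133 138 134 140 136 135 142 149 173 187 180
 147 100]
```

View pics/w4.png

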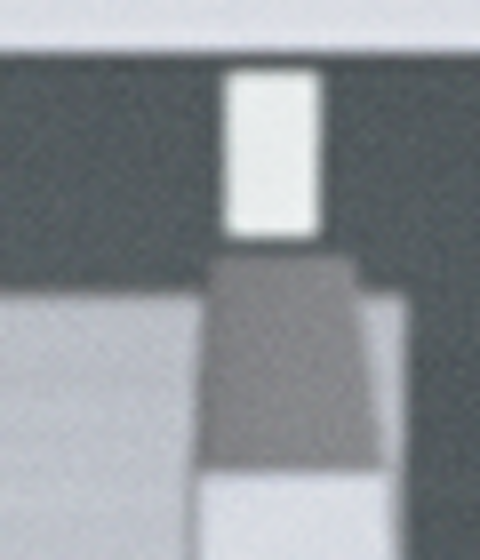

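arm_command(
  increments=[
    [1,0,0,0,0,0,0],
    [1,0,0,0,0,0,0],
    [1,0,0,0,0,0,0],
    [1,0,0,0,0,0,0],
    [1,0,-0.003,0,0,0,0],
    [1,0,-0.006,0,0,0,0],
    [1,0,-0.008,0,0,0,0],
    [1,0,-0.008,0,0,0,0],
    [1,0,-0.008,0,0,0,0],
  ],
)

```text
t: 7.65
tcp_pos: [610.1, 28.1, 86.6]
eef_rot: [0.0, 0.08, 0.997, 0.0]
contact_force: [1.2, 2.9, -0.2]
width: 11.9
```

```bash
python3 - <<'E'
from edges import *
go(611.2,30.7,86,170.6)
E
```

```text
go [-0.0034  0.014   0.0029] [0.0002 0.     0.0016] tcp [610.1  28.1  86.6] q [-0.14  0.68  1.58  0.    0.88 -1.55] w 11.9 F [ 1.2  2.9 -0.2] t 7.65
```

```bash
cat >> edges.py <<'E'
def meas(p):
    g=p["image"].mean(2).astype(float)
    A=[edges(r,304,340,g) for r in (184,188,192,195)]
    dc=np.mean([(a+b)/2 for a,b in A])
    r=g[203:206].mean(0); lo,hi=300,345
    # rail dark level ~ 92, plate ~128
    x=np.arange(len(r)); th=(np.median(r[int(dc)-3:int(dc)+4])+ r[hi-5:hi].mean())/2
    s=[i for i in range(lo,hi) if (r[i]-th)*(r[i+1]-th)<0]
    e=[i+(th-r[i])/(r[i+1]-r[i]) for i in s]
    print("dash",round(dc,2),"plate edges",np.round(e,2),"off_mm",round(((e[0]+e[-1])/2-dc)/1.635,2))
E
python3 - <<'E'
from edges import *
p=manip.capture("wrist"); meas(p)
cv2.imwrite("pics/w5.png",cv2.resize(p["image"][170:240,290:350],None,fx=8,fy=8,interpolation=cv2.INTER_CUBIC))
meas(np.load("wrist3.npy",allow_pickle=True).item())
E
```

```text
dash 325.72 plate edges [312.35 330.68] off_mm -2.57
dash 318.97 plate edges [311.76 331.3 ] off_mm 1.57
```

View pics/w5.png

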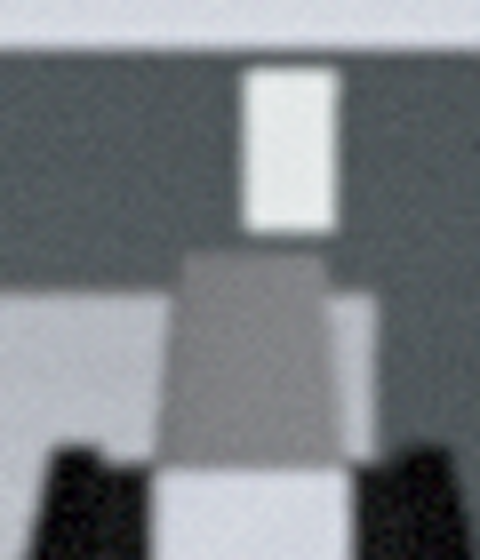

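arm_command(
  increments=[
    [1,0,0.004,0,0,0,0],
    [1,0,0.008,0,0,0,0],
    [1,0,0.012,0,0,0,0],
    [1,0,0.012,0,0,0,0],
    [1,0,0.012,0,0,0,0],
    [1,0,0.012,0,0,0,0],
  ],
)

```text
t: 8.3
tcp_pos: [610.4, 29.9, 86.6]
eef_rot: [-0.0, 0.08, 0.997, -0.0]
contact_force: [-0.5, -3.2, 1.4]
width: 11.9
```

arm_command(
  increments=[
    [1,0,0.002,0,0,0,0],
    [1,0,0.0035,0,0,0,0],
    [1,0,0.0035,0,0,0,0],
    [1,0,0.0035,0,0,0,0],
  ],
)

```text
t: 8.7
tcp_pos: [610.6, 30.9, 86.6]
eef_rot: [0.0, 0.08, 0.997, -0.0]
contact_force: [-0.4, -3.1, 0.6]
width: 12.0
```

```bash
python3 - <<'E'
from edges import *
p=manip.capture("wrist"); meas(p); go(611,30.65,86,170.6)
E
```

```text
dash 321.19 plate edges [311.89 331.04] off_mm 0.17
go [-0.0022 -0.0011  0.0029] [-0.      0.      0.0017] tcp [610.6  30.9  86.6] q [-0.13  0.69  1.58 -0.    0.88 -1.54] w 11.8 F [-0.9 -2.9  1.8] t 8.75
```

arm_command(
  increments=[
    [1,0,-0.0015,0,0,0,0],
    [1,0,-0.0015,0,0,0,0],
    [1,0,-0.0015,0,0,0,0],
  ],
)

```text
t: 9.05
tcp_pos: [610.6, 30.9, 86.6]
eef_rot: [0.0, 0.08, 0.997, 0.0]
contact_force: [-0.4, -1.7, 0.5]
width: 11.7
```

arm_command(
  increments=[
    [0,0,0,0,0,0,0],
    [0,0,0,0,0,0,0],
    [0,0,0,0,0,0,0],
    [0,0,0,0,0,0,0],
    [0,0,0,0,0,0,0],
  ],
)

```text
t: 9.55
tcp_pos: [610.5, 30.7, 86.5]
eef_rot: [-0.0, 0.08, 0.997, 0.0]
contact_force: [-0.4, -0.2, 0.6]
width: 40.7
```

```bash
python3 - <<'E'
from edges import *
p=manip.capture("wrist"); meas(p); go(590,-98,150,150)
cv2.imwrite("pics/w6.png",cv2.resize(p["image"][170:240,290:350],None,fx=8,fy=8,interpolation=cv2.INTER_CUBIC))
E
```

```text
dash 321.55 plate edges [312.43 331.3 ] off_mm 0.19
go [-0.0018 -0.6515 -0.3174] [ 1.000e-04 -0.000e+00  1.814e-01] tcp [610.5  30.7  86.5] q [-0.13  0.68  1.58  0.    0.88 -1.54] w 41.7 F [ 0.6  0.  -0.2] t 9.6
```

View pics/w6.png

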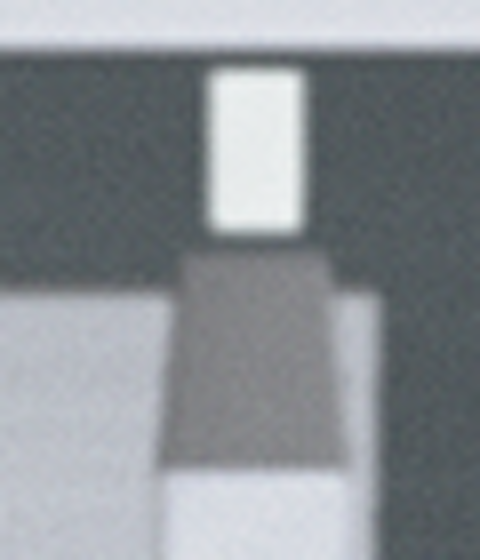

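Plate is on the line: the dash is at col 257 and the plate's lower edge spans 183–331. Now up and over to the knob.

arm_command(
  increments=[
    [0,0,0,-0.2,0,0,0],
    [0,0,0,-0.4,0,0,0],
    [0,0,-0.2,-0.4,0,0,0.06],
    [0,0,-0.4,-0.4,0,0,0.12],
    [0,0,-0.65,-0.4,0,0,0.18],
    [0,0,-0.65,-0.4,0,0,0.18],
    [0,0,-0.65,-0.4,0,0,0.18],
    [0,0,-0.65,-0.4,0,0,0.18],
  ],
)

```text
t: 10.4
tcp_pos: [589.5, -97.0, 166.4]
eef_rot: [-0.0, 0.257, 0.966, 0.0]
contact_force: [0.3, 0.4, -1.4]
width: 43.8
```

```bash
python3 - <<'E'
from h import *
go(590,-98,83,150)
p=manip.capture("scene"); cv2.imwrite("pics/s7.png",cv2.resize(p["image"][200:350,150:400],None,fx=3.2,fy=3.2,interpolation=cv2.INTER_CUBIC))
for X in [(590,-98,106),(609.9,-109.5,106),(570.1,-86.5,106)]: print((np.array(proj(p,X))-[150,200])*3.2)
q=manip.capture("top"); 
m=manip.trace(p,"knob_grip")
for d in m[:2]:
    v,u=np.nonzero(d["pixels"]); print(d["score"],u.min(),u.max(),v.min(),v.max())
p=manip.capture("wrist"); cv2.imwrite("pics/w7.png",p["image"]); print(proj(p,(590,-98,106)))
for d in manip.find_in(p,"knob_grip")[:2]: print(round(d["score"],2),w_from_c(p,d["at"]).round(1))
E
```

```text
go [-0.0049 -0.0034  0.417 ] [ 0.0002 -0.0004  0.0017] tcp [589.5 -97.  166.4] q [-0.35  0.56  1.56  0.    1.03 -1.4 ] w 43.8 F [ 0.3  0.4 -1.4] t 10.4
[287.19814448 268.24683512]
[292.88089688 317.988377  ]
[281.8699872  221.60908984]
0.75 230 253 272 318
(np.float64(317.9560307452482), np.float64(212.65959169319646))
0.84 [592.2 -98.  106.7]
```

View pics/s7.png

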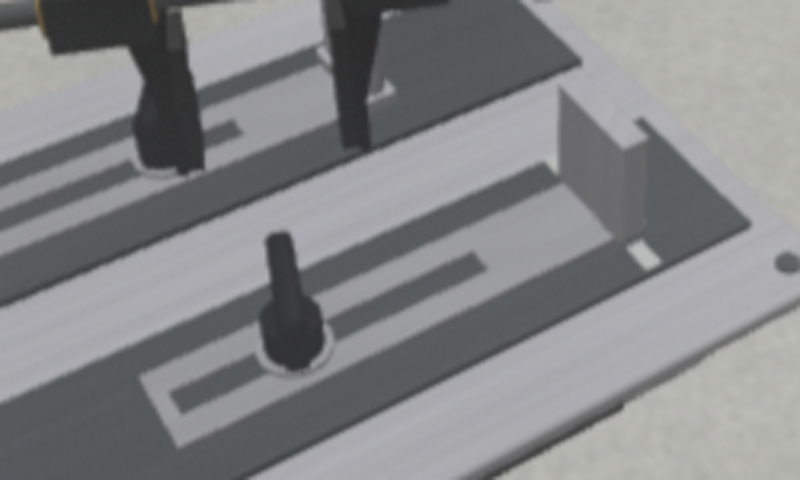

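View pics/w7.png

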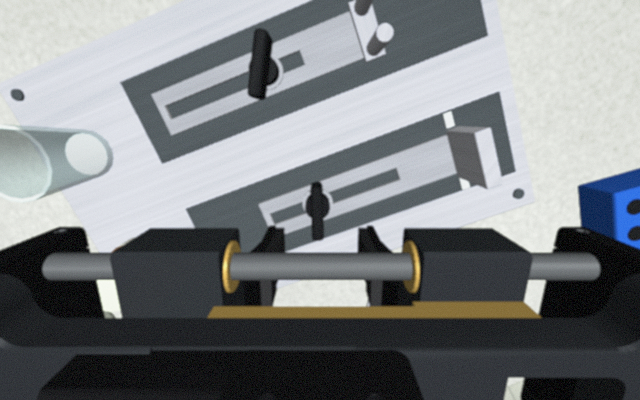

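arm_command(
  increments=[
    [0,-0.009,-0.001,0.1,0,0,0.002],
    [0,-0.009,-0.001,0.25,0,0,0.002],
    [0,-0.009,-0.001,0.41,0,0,0.002],
    [0,-0.009,-0.001,0.41,0,0,0.002],
    [0,-0.009,-0.001,0.41,0,0,0.002],
  ],
)

```text
t: 11.15
tcp_pos: [591.1, -98.2, 84.4]
eef_rot: [-0.001, 0.259, 0.966, 0.0]
contact_force: [0.6, 0.4, -0.6]
width: 43.5
```

arm_command(
  increments=[
    [1,0,0,0,0,0,0],
    [1,0,0,0,0,0,0],
    [1,0,0,0,0,0,0],
    [1,0,0,0,0,0,0],
    [1,0,0,0,0,0,0],
    [1,0,0,0,0,0,0],
  ],
)

```text
t: 11.75
tcp_pos: [590.6, -100.4, 85.2]
eef_rot: [-0.0, 0.259, 0.966, -0.002]
contact_force: [-2.9, -4.1, 2.9]
width: 9.6
```

```bash
python3 - <<'E'
from h import *
go(591,-98,84,80.6)
s=manip.get_state(); print(s["torque"].round(2))
E
```

```text
go [0.0042 0.0116 0.0059] [-0.0012  0.0011  0.6059] tcp [ 590.6 -100.4   85.2] q [-0.35  0.67  1.61 -0.    0.86 -1.4 ] w 9.6 F [-2.9 -4.1  2.9] t 11.75
[-0.74  0.41  0.12]
```

arm_command(
  increments=[
    [1,0,-0.006,0,0,0,0],
    [1,0,-0.011,0,0,0,0],
    [1,0,-0.011,0,0,0,0.04],
    [1,0,-0.011,0,0,0,0.09],
    [1,0,-0.011,0,0,0,0.14],
    [1,0,-0.011,0,0,0,0.19],
    [1,0,-0.011,0,0,0,0.24],
    [1,0,-0.011,0,0,0,0.29],
    [1,0,-0.011,0,0,0,0.3],
    [1,0,-0.011,0,0,0,0.3],
  ],
)

```text
t: 12.75
tcp_pos: [590.5, -100.6, 85.2]
eef_rot: [0.0, 0.533, 0.846, 0.0]
contact_force: [-1.0, 0.4, 5.3]
width: 9.7
```

```bash
python3 - <<'E'
from h import *
go(590.5,-100,84,80.6)
s=manip.get_state(); print(s["torque"].round(2))
E
```

```text
go [0.0025 0.0012 0.0058] [5.000e-04 1.000e-04 3.054e-01] tcp [ 590.5 -100.6   85.2] q [-0.36  0.67  1.61  0.    0.86 -0.8 ] w 9.7 F [-1.   0.4  5.3] t 12.75
[ 0.08  0.06 -0.01]
```

Turning cleanly with low forces; continue to the stop.

arm_command(
  increments=[
    [1,0,0,0,0,0,0.05],
    [1,0,0,0,0,0,0.1],
    [1,0,0,0,0,0,0.15],
    [1,0,0,0,0,0,0.2],
    [1,0,0,0,0,0,0.25],
    [1,0,0,0,0,0,0.28],
    [1,0,0,0,0,0,0.3],
    [1,0,0,0,0,0,0.31],
    [1,0,0,0,0,0,0.31],
    [1,0,0,0,0,0,0.31],
  ],
)

```text
t: 13.75
tcp_pos: [590.5, -100.5, 85.2]
eef_rot: [0.0, 0.765, 0.644, 0.0]
contact_force: [-0.4, 0.3, 5.9]
width: 9.7
```

```bash
python3 - <<'E'
from h import *
go(590.5,-100,84,80.6)
s=manip.get_state(); print(s["torque"].round(2))
E
```

```text
go [ 0.0027 -0.0005  0.0059] [ 0.0005 -0.0001 -0.0042] tcp [ 590.5 -100.5   85.2] q [-0.36  0.67  1.61  0.    0.86 -0.18] w 9.7 F [-0.4  0.3  5.9] t 13.75
[0.07 0.05 0.13]
```

arm_command(
  increments=[
    [1,0,0,0,0,0,0.01],
    [1,0,0,0,0,0,0.02],
    [1,0,0,0,0,0,0.03],
    [1,0,0,0,0,0,0.03],
    [1,0,0,0,0,0,0.03],
  ],
)

```text
t: 14.25
tcp_pos: [590.5, -100.6, 85.1]
eef_rot: [0.001, 0.784, 0.621, 0.0]
contact_force: [-0.7, 1.5, 5.6]
width: 10.5
```

```bash
python3 - <<'E'
from h import *
go(590.5,-100,84,80.6)
s=manip.get_state(); print(s["torque"].round(2))
E
```

```text
go [ 0.0027 -0.0006  0.0057] [ 0.0005  0.0002 -0.0331] tcp [ 590.5 -100.6   85.1] q [-0.35  0.67  1.61 -0.    0.86 -0.12] w 10.5 F [-0.7  1.5  5.6] t 14.25
[0.13 0.02 0.56]
```

arm_command(
  increments=[
    [1,0,0,0,0,0,-0.012],
    [1,0,0,0,0,0,-0.022],
    [1,0,0,0,0,0,-0.022],
    [0,0,0,0,0,0,-0.022],
    [0,0,0,0,0,0,-0.022],
    [0,0,0,0,0,0,-0.022],
    [0,0,0,0,0,0,-0.022],
    [0,0,0,0,0,0,-0.022],
  ],
)

```text
t: 15.05
tcp_pos: [589.9, -100.6, 84.2]
eef_rot: [-0.0, 0.771, 0.637, -0.0]
contact_force: [0.7, 0.4, -0.7]
width: 39.8
```

arm_command(
  increments=[
    [0,0,0,-0.2,0,0,0],
    [0,0,0,-0.4,0,0,0],
    [0,0,0,-0.6,0,0,0],
    [0,0,0,-0.8,0,0,0],
    [0,0,0,-0.8,0,0,0],
    [0,0,0,-0.8,0,0,0],
  ],
)

```text
t: 15.65
tcp_pos: [590.3, -100.8, 245.5]
eef_rot: [0.001, 0.771, 0.637, 0.001]
contact_force: [0.4, -0.3, -0.1]
width: 43.3
```

```bash
python3 - <<'E'
from h import *
go(500,-300,240,80.6)
p=manip.capture("scene"); cv2.imwrite("pics/s8.png",cv2.resize(p["image"][200:350,150:400],None,fx=3.2,fy=3.2,interpolation=cv2.INTER_CUBIC))
p=manip.capture("wrist"); cv2.imwrite("pics/w8.png",p["image"])
E
```

```text
go [-1.0634 -0.2556  0.0274] [ 0.0011  0.0002 -0.0129] tcp [ 590.3 -100.8  245.5] q [-0.36  0.47  1.48  0.    1.2  -0.17] w 43.3 F [ 0.4 -0.3 -0.1] t 15.65
```

View pics/s8.png

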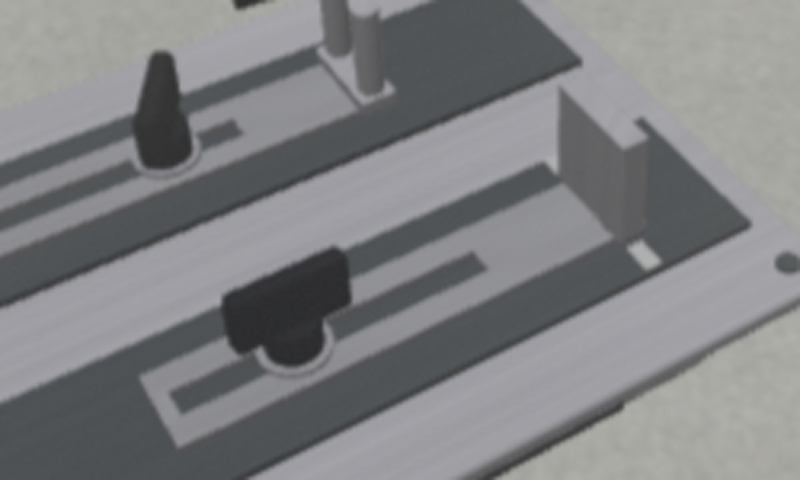

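View pics/w8.png

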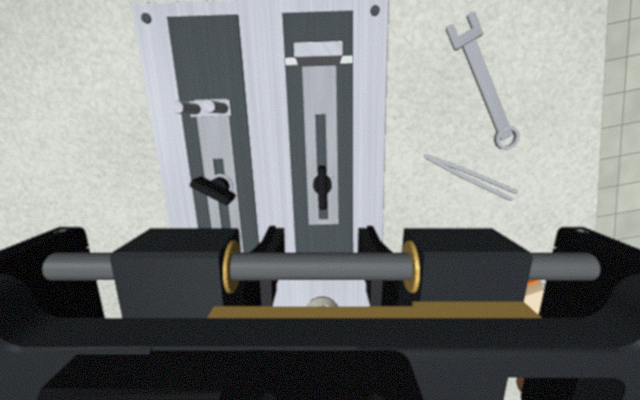

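arm_command(
  increments=[
    [0,-0.9,0,0,0,0,0],
    [0,-0.9,0,0,0,0,0],
    [0,-0.9,0,0,0,0,0],
    [0,-0.9,0,0,0,0,0],
    [0,-0.9,0,0,0,0,0],
    [0,-0.9,0,0,0,0,0],
  ],
)

```text
t: 16.35
tcp_pos: [554.9, -277.3, 242.3]
eef_rot: [-0.002, 0.772, 0.636, -0.0]
contact_force: [-0.1, 0.7, -0.3]
width: 43.3
```

```bash
python3 - <<'E'
from h import *
p=manip.capture("top"); cv2.imwrite("pics/t9.png",cv2.resize(p["image"][130:230,290:490],None,fx=4,fy=4,interpolation=cv2.INTER_CUBIC))
S=lambda u,v,z: ray(p,150+u/3.2-.34,200+v/3.2-.34,z)
p=manip.capture("scene")
a,b=S(225,297,106),S(342,249,106); d=(b-a)[:2]; print(a,b,np.degrees(np.arctan2(d[1],d[0])))
a,b=S(175,393,68),S(476,252,68); d=(b-a)[:2]; print("slot",np.degrees(np.arctan2(d[1],d[0])))
E
```

```text
[ 586.06753078 -121.24711773  106.        ] [594.68093866 -78.47769488 106.        ] 78.6134149908309
slot 81.04104203241245
```

View pics/t9.png

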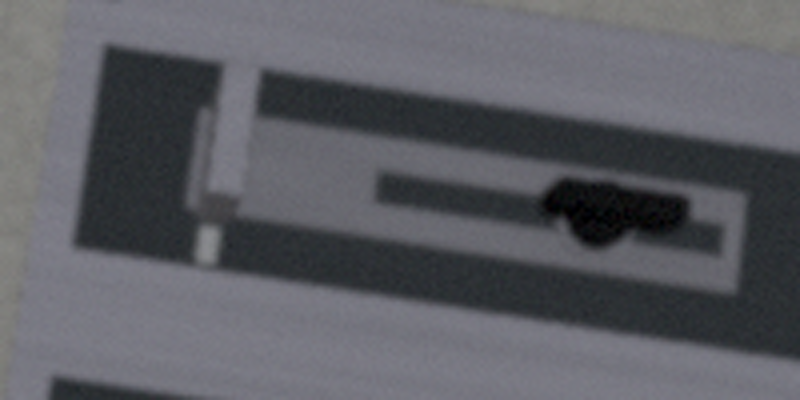

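```bash
python3 - <<'E'
from h import *
s=manip.get_state(); print(s["t"],s["contact_force"].round(1)); print(manip.close_job())
E
```

```text
16.45 [-0.   0.8 -0.2]
the job is handed in; nothing more can be done
None
```

I slid the plate stop about 54 mm along its slot onto the white index line. Then I turned its wing knob about 70° clockwise to the end stop, let go and pulled the arm clear. The job is handed in at 16.45 s; `close_job` gives no verdict.

**Plate:**
- The first placement was about 1 mm past the line, and the first correction went about 2.6 mm short. I regripped and nudged it back.
- After release, the wrist camera measured the plate centre about 0.2 mm from the line. I did not re-measure it after turning the knob, but the scene, wrist and top pictures still showed the plate on the line.

**Knob:**
- I felt the stop: the torque rose to 0.56 N m, against about 0.13 N m while turning freely.
- The last picture gave a wing direction of 78.6° against 81.0° for the slot. That is along the rail to within about 2.5°, roughly what the picture can resolve.

The highest wrist force reading I saw was about 6 N, and nothing but the plate and knob was touched as far as the pictures show.

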